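# Sort the frame hardware and stack the parts cups on the panel table

## Robot

A 6-joint arm with a two-finger parallel gripper is mounted at the origin on the work surface. World frame = base frame: x ahead of the robot, y to its left, z up, the work surface at z = 0. Lengths are in m, angles in rad, forces in N, time in s.
With the tool pointing down it reaches from about 0.225 to 0.875 m from the base axis. Payload 3.4 kg.
Tool frame: the origin (TCP) lies midway between the tips of the shut fingers; the grasp point (between the pads) lies 19 mm behind it (ctrl.grip_depth is the distance from the TCP to the grasp point, in m); z points along the fingers, y is the line along which they close (so a half turn about z gives the same grasp; the last joint's range is limited). The gripper opens to 85 mm and grips with 20 to 120 N. Pads are 22 mm wide; open, the fingers measure 114 mm over their backs; the gripper's body (76 mm by 85 mm) begins 54 mm behind the grasp point. The pads swing forward as they close: fully open they stand 13 mm farther back than shut.
Start: joints at [1.17, 0.276, 1.505, -0, 1.361, -0.121], TCP at [0.159, 0.553, 0.231] pointing down, gripper open.
Joint ranges: [-2.89, 2.89], [-0.75, 2.08], [0.22, 2.7], [-1.18, 4.32], [0.11, 2.71], [-2.7, 2.7]. Speed limits (rad/s): [2.57, 2.57, 3.14, 3.14, 3.14, 3.14].

## Interface

Orientations are given as [roll, pitch, yaw] about the fixed x, y, z axes, in that order (R = Rz(yaw) Ry(pitch) Rx(roll)).
In Python, from station import ctrl, read_camera gives the robot as it stands. The module is installed in compiled form; this text tells all that it offers.
- The arm moves only by the tool carry_out, never from a script. Its arguments are lists of equal length, an entry for each row: "dp": the shift along the tool's x, y, z normalised to -1 to 1, where 1 is 0.2 m, a list of three; "dr": the turn, a rotation vector about the tool's x, y, z normalised to -1 to 1, where 1 is 90 degrees, a list of three. In form: {"dp": [[x, y, z], ...], "dr": [[wx, wy, wz], ...]}. A call has 1 to 20 rows; each row is the pose to reach, as a shift and turn from the pose commanded when the call began, along the tool's axes at that moment; what a row does not reach only later rows make up. A row lasts 1/8 s, in which the tool goes at most 62.5 mm and 10.7 degrees, less where a joint would pass 70% of its speed; a pose out of reach is approached as far as the arm can. A call with a number of a shift or a turn outside -1 to 1 is refused whole. A call with a gripper value outside its range is refused whole. "fingers" is the gripper's target within -1 to 1 (shut at 1, half-way at 0, fully open at -1), set as the call begins (left out, the last holds). The fingers move at their own pace and stop on an object; "newtons" is the grip in N (left out, the last holds). Time passes only in rows, so rows that repeat a pose let the fingers close. It gives the time, the measured TCP pose, the force, the opening and the grip force at its end, in the units of the state.
- ctrl.get_obs(): the state, without advancing time (a new reading comes with each control period).
- read_camera(name): name is "side" or "top" or "wrist"; returns a dict with "pixels" (384x512x3 uint8, red, green, blue), "z_map" (384x512 float32, m along the optical axis (not along the pixel's ray), 0 where there is no reading), "fx", "fy", "cx", "cy" (pixels), "rvec" (rotation vector, rad) and "tvec" (3), from world to camera coordinates, as OpenCV has them. Camera axes: x right, y down, z forward; pixel columns grow to the right and rows downward; lengths in m; the calibration is good to about 2 mm. A picture is of the moment at which its call begins.
- ctrl.hand_in(): hands the job in; it is judged then, once.
The state is a dict: "t": time; "qpos": joint angles; "qd": joint speeds; "effort": joint torques, N m; "tcp_pos": TCP position; "tool_rot": TCP orientation; "contact_force": force on the tool from outside, world axes, zero at the start; "torque": the same for the moment, N m; "opening": finger opening in m; "grasp_force": force on a finger pad.
Only numpy, scipy, OpenCV 4.12 (cv2) and the standard library are available. Lean on these libraries where they do the work, as an engineer would, in place of code of your own. Each camera call takes 0.05 s, during which the arm holds its last target. There are 200 camera calls.

## Task

Clear the loose hardware on the panel table into its places: lay the straight splice bar lengthwise in the narrow bay of the two-bay tray, the L-shaped corner key in that tray's wide bay, and the junction box in the undivided square tray, each flat on the tray's floor and the same way up as it lies now. Stand the wide cup mouth-down in the round dish, flat on its floor, and stack the narrow cup mouth-down on top of it, centred. Leave the tape dispenser and the side cutters where they are.

Things in the scene. Friction and masses are not known exactly. Their poses are not given: they have to be found in the camera images.
- splice_bar: Loose straight aluminium bar, a frame splice: 80 long (its x) x 16 wide (its y) x 24 high, 70 g. Origin at the centre of its underside. Its z axis points up.
- corner_key: Loose L-shaped aluminium corner key, 24 high, 60 g. Two legs, each 14 wide: one runs along its +x, one along its +y, each reaching 41 from the origin; the corner's outer faces are at -7. Origin on the underside where the legs' centre lines cross. Its z axis points up.
- junction_box: Loose black plastic junction box 60 (its x) x 48 (its y) x 26 high, 100 g, with two round cable stubs 12 in diameter that stick out 12 from its -x face. Origin at the centre of the underside of the 60 x 48 box. Its z axis points up.
- wide_cup: Loose steel parts cup standing mouth-down: 60 in diameter at the rim (below), 58 at its flat closed bottom (on top), 45 high, wall 3, 120 g. Origin at the centre of the mouth, at rim level; z points up to the closed bottom.
- narrow_cup: Loose steel parts cup standing mouth-down: 46 in diameter at the rim (below), 44 at its flat closed bottom (on top), 40 high, wall 3, 80 g. Origin at the centre of the mouth, at rim level; z points up to the closed bottom.
- bay_tray: Fixed shallow grey tray with bare metal rims and two bays, outside 112 (its x) x 126 (its y), rim and divider 10 high, floor 3 thick, walls 3. The divider runs along x at y = +18.5. Narrow bay on the +y side: inside 106 (x) x 40 (y), centred at x 0, y +40. Wide bay on the -y side: inside 106 (x) x 77 (y), centred at x 0, y -21.5. Origin at the centre of its underside, z up.
- square_tray: Fixed shallow grey undivided tray with bare metal rims, inside 100 x 100, rim 10 high, floor 3 thick, walls 3. Origin at the centre of its underside, axes along its sides, z up.
- round_dish: Fixed shallow grey round dish, 94 in outside diameter, inside 88, rim 10 high, floor 3 thick. Origin at the centre of its underside, z up.
- tape_dispenser: Bystander, loose: yellow tape dispenser 130 x 50, 80 high, 700 g. Origin at the centre of its underside. To be left alone.
- side_cutters: Bystander, loose: side cutters with blue handles, 135 long and 70 wide, lying flat, 13 high. Origin 45 behind the jaw tips, on the underside. To be left alone.

How it is judged:
By the outcome, as a careful person would: the job done as asked, in the order asked, and still so for the second after the job is handed in, with the robot touching nothing.
It also fails if it takes over 120 s, if anything falls off the work surface, if the arm or the gripper's body presses on something with over 40 N, if the wrist force passes 120 N, or if a joint passes its speed limit or range.

## Working session

There is one attempt and no reset: what is moved stays moved. The work goes in short steps, Python scripts to look and compute and a tool call to move; the robot and the scene stay as the last step left them, time stands still between calls to the robot, and variables do not carry over. Pictures are saved under pics/ and viewed, at most 14 in all, crops included, and the job is handed in when it is done.

Besides the shell and the picture viewer there is one more tool, called by a JSON object that holds its "api" and its "payload", one argument or row to a line. carry_out: Moves the arm, as the interface text tells. Scaled input: -1 to 1 covers 0.2 m each way for a shift and 90 degrees each way for a turn. Its arguments: {"type":"object","properties":{"dp":{"type":"array"},"dr":{"type":"array"},"fingers":{"type":"number"},"newtons":{"type":"number"}},"required":["dp","dr"]}

```bash
mkdir -p pics; cat > h.py <<'E'
import numpy as np, cv2
from station import ctrl, read_camera
def cam(n):
    c=read_camera(n); c['R']=cv2.Rodrigues(np.array(c['rvec'],float))[0]; c['t']=np.array(c['tvec'],float).ravel(); return c
def pts(c):
    z=c['z_map']; v,u=np.mgrid[:384,:512]
    P=np.stack([(u-c['cx'])/c['fx']*z,(v-c['cy'])/c['fy']*z,z],-1)
    W=(P-c['t'])@c['R']; W[z==0]=np.nan; return W
def save(c,f,k=1): cv2.imwrite('pics/'+f,cv2.resize(c['pixels'][:,:,::-1],None,fx=k,fy=k))
E
python3 - <<'E'
from h import *
c=cam('top'); save(c,'top.png',1.5); np.savez('top.npz',W=pts(c),p=c['pixels'])
d=cam('side'); save(d,'side.png',1.5); np.savez('side.npz',W=pts(d),p=d['pixels'])
print(c['fx'],-c['R'].T@c['t'],c['R'],-d['R'].T@d['t']); print(ctrl.get_obs())
E
```

```text
397.11422659176924 [0.38415536 0.00844499 1.21314294] [[-0.02648407 -0.99954884  0.01416714]
 [-0.98125013  0.02328745 -0.19132662]
 [ 0.19091039 -0.01896862 -0.98142418]] [-0.05908406 -0.62791874  0.65637735]
{'t': 0.1, 'qpos': array([ 1.17000134e+00,  2.76535264e-01,  1.50602743e+00, -2.59957239e-06,
        1.36068298e+00, -1.21015294e-01]), 'qd': array([ 1.20253956e-03, -9.37525178e-05, -3.74855316e-03, -1.12118426e-03,
       -1.90488897e-03,  3.90238376e-04]), 'effort': array([ 1.90097591e-03, -4.17689502e+01, -2.46407086e+01, -1.96644083e-05,
        5.79494750e-03, -4.38899860e-06]), 'tcp_pos': array([0.15861079, 0.55219759, 0.23051587]), 'tool_rot': array([-3.13995142e+00, -1.97029703e-04,  2.86181335e+00]), 'contact_force': array([ 0.54123106,  0.42301787, -0.52613578]), 'torque': array([ 0.02330364, -0.00899651,  0.03466886]), 'grasp_force': 0.0, 'opening': 0.08547898375639215}
```

View pics/top.png

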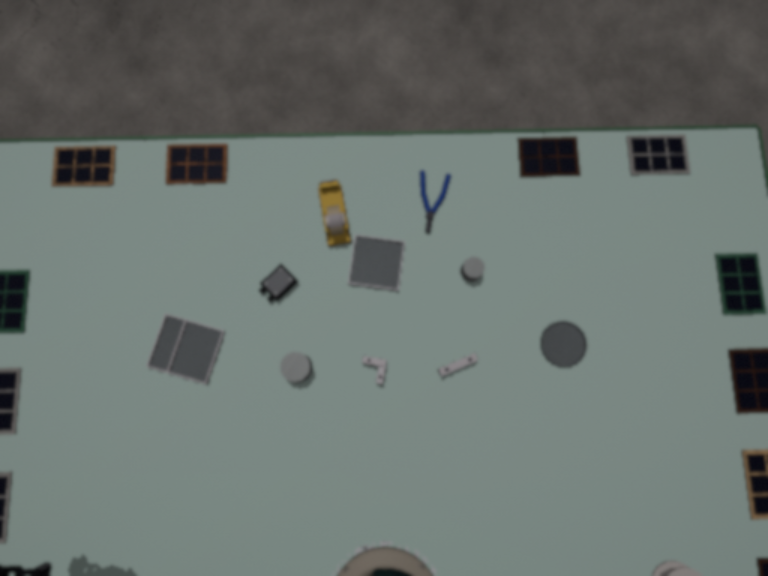

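View pics/side.png

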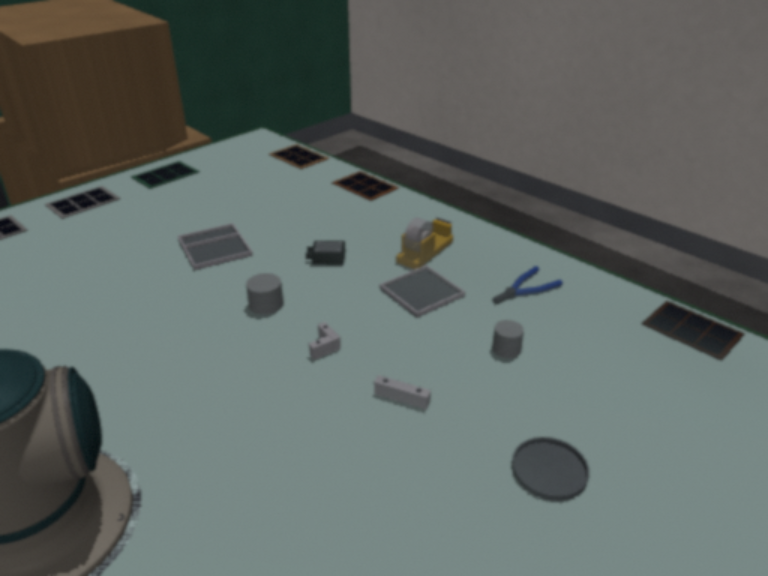

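The top view (1.5x pixels) shows the bay tray at (187,349), wide cup (296,367), box (279,282), L key (377,369), bar (458,366), square tray (377,263), narrow cup (473,269), dish (563,344), tape dispenser (335,212) and cutters (433,200). The side view agrees.

```bash
cat > m.py <<'E'
from h import *
d=np.load('top.npz'); W=d['W']; p=d['p']
print('table z',[np.nanmedian(W[int(v/1.5)-3:int(v/1.5)+4,int(u/1.5)-3:int(u/1.5)+4,2]).round(4) for u,v in [(420,420),(240,260),(520,300)]])
o=dict(bay=(187,349,45),wide=(296,367,22),box=(279,282,24),key=(377,369,20),bar=(458,366,24),sq=(377,263,32),narrow=(473,269,16),dish=(563,344,28),tape=(335,212,38),cut=(433,200,38))
for n,(u,v,r) in o.items():
    u,v,r=[int(x/1.5) for x in (u,v,r)]
    w=W[v-r:v+r+1,u-r:u+r+1].reshape(-1,3); z=w[:,2]
    zt=np.nanpercentile(z,97); 
    lo=0.004 if n in('bay','sq','dish','cut') else max(zt-0.008,0.008)
    q=w[z>lo]; 
    R=cv2.minAreaRect((q[:,:2]*1000).astype(np.float32))
    print(n,'n',len(q),'z',zt.round(4),'mean',q.mean(0).round(4),'rect',np.round(R[0],1),np.round(R[1],1),round(R[2],1))
E
python3 m.py
```

```text
table z [np.float64(0.0), np.float64(-0.0003), np.float64(-0.0008)]
bay n 683 z 0.0097 mean [0.4925 0.3898 0.0067] rect [494.9 383.2] [179.8 180.8] 88.5
wide n 310 z 0.0479 mean [0.4486 0.1639 0.0446] rect [448.5 163. ] [55.5 55.7] 1.0
box n 304 z 0.029 mean [0.6216 0.2005 0.0256] rect [621.7 201.4] [48.8 60. ] 43.8
key n 132 z 0.0257 mean [0.4453 0.0053 0.0233] rect [440.3  13.6] [47.8 47.4] 78.1
bar n 147 z 0.0247 mean [ 0.4457 -0.1561  0.0233] rect [ 445.7 -156.3] [15.8 79.7] 21.3
sq n 418 z 0.0109 mean [0.6648 0.0059 0.0074] rect [662.    1.9] [125.4 134.5] 88.3
narrow n 162 z 0.042 mean [ 0.6388 -0.1956  0.0392] rect [ 638.2 -195.2] [42.2 41.4] 88.9
dish n 262 z 0.0092 mean [ 0.4812 -0.3752  0.0066] rect [ 482.5 -376.4] [109.  96.] 1.8
tape n 128 z 0.0758 mean [0.7377 0.0823 0.0761] rect [739.4  82.7] [50.  25.8] 9.1
cut n 315 z 0.0115 mean [ 0.7966 -0.1207  0.0093] rect [ 796.7 -128.3] [151.9 168.1] 88.2
```

```bash
cat > m2.py <<'E'
from h import *
d=np.load('top.npz'); W=d['W']; p=d['p']; g=cv2.cvtColor(p,cv2.COLOR_RGB2GRAY)
print('gray table',g[280,280],'floors',g[232,135],g[175,251],g[229,375])
m=((g<100)).astype(np.uint8); n,l,s,c=cv2.connectedComponentsWithStats(m,connectivity=4)
for nm,u,v in [('wide',135,234),('narrowbay',114,226),('sq',251,175),('dish',375,229)]:
    L=l[v,u]; q=W[l==L]; q=q[~np.isnan(q[:,0])]; q=q[(abs(q[:,2]-.003)<.004)]
    f=(q[:,:2]*1000).astype(np.float32); R=cv2.minAreaRect(f)
    print(nm,L,len(q),'mean',q.mean(0).round(4),'rect',np.round(R[0],1),np.round(R[1],1),round(R[2],1),'circ',cv2.minEnclosingCircle(f))
# box stubs
w=W[170:205,168:205].reshape(-1,3); z=w[:,2]; q=w[(z>.006)&(z<.02)]; print('stub mean',q.mean(0),len(q))
# key: two legs
w=W[230:264,236:266].reshape(-1,3); q=(w[w[:,2]>.017][:,:2]*1000).astype(np.float32)
h=cv2.convexHull(q)[:,0]; a=cv2.approxPolyDP(h,5,True)[:,0]; print('key hull',a.round(1))
R=cv2.minAreaRect(q); print(cv2.boxPoints(R).round(1))
# cloud mean of dist for each box corner
for b in cv2.boxPoints(R): print(b.round(1), np.linalg.norm(q-b,axis=1).min().round(1))
E
python3 m2.py
```

```text
gray table 132 floors 73 77 70
wide 15 1251 mean [0.493  0.3883 0.0028] rect [492.9 386.5] [127.2 105.6] 72.7 circ ((491.6703186035156, 388.3260192871094), 78.60755157470703)
narrowbay 15 1251 mean [0.493  0.3883 0.0028] rect [492.9 386.5] [127.2 105.6] 72.7 circ ((491.6703186035156, 388.3260192871094), 78.60755157470703)
sq 10 879 mean [ 6.631e-01 -2.000e-04  2.600e-03] rect [660.4   0.8] [ 99.4 104.6] 80.8 circ ((661.7360229492188, -1.0566390752792358), 68.46259307861328)
dish 16 630 mean [ 0.4829 -0.376   0.0026] rect [ 484.7 -375.2] [90.4 95. ] 41.1 circ ((483.8293151855469, -377.26031494140625), 48.669918060302734)
stub mean [0.60201754 0.20612597 0.01504055] 56
key hull [[465.3  30.4]
 [456.6  33.6]
 [414.8   7.8]
 [414.5  -4.1]
 [458.2 -14.1]]
[[412.1  -4.9]
 [458.5 -14.7]
 [468.4  32. ]
 [422.   41.8]]
[412.1  -4.9] 2.5
[458.5 -14.7] 0.7
[468.4  32. ] 3.5
[422.   41.8] 33.3
```

```bash
cat >> h.py <<'E'
from scipy.spatial.transform import Rotation as Ro
def plan(*T,start=None):
    "targets (x,y,z,yaw deg): prints shift/turn numbers, splitting calls"
    o=ctrl.get_obs(); p=np.array(o['tcp_pos']); R=Ro.from_euler('xyz',o['tool_rot'])
    for t in T:
        G=Ro.from_euler('xyz',[180,0,t[3]],degrees=True); tp=np.array(t[:3])
        d=R.inv().apply(tp-p)/.2; r=(R.inv()*G).as_rotvec()/(np.pi/2)
        k=int(np.ceil(max(abs(d).max(),abs(r).max())-1e-9)) or 1
        for i in range(k):
            q=p+(tp-p)/(k-i); S=R*Ro.from_rotvec((R.inv()*G).as_rotvec()/(k-i))
            print(t,i,'dp',(R.inv().apply(q-p)/.2).round(3).tolist(),'dr',((R.inv()*S).as_rotvec()/(np.pi/2)).round(3).tolist(),'rows',round(max(np.linalg.norm(q-p)/.0625,np.degrees((R.inv()*S).magnitude())/10.7),1))
            p,R=q,S
E
python3 -c "
from h import *
plan((.4457,-.1563,.15,111.3),(.4457,-.1563,.009,111.3))"
```

```text
(0.4457, -0.1563, 0.15, 111.3) 0 dp [-0.589, -0.752, 0.102] dr [-0.0, 0.0, 0.146] rows 3.1
(0.4457, -0.1563, 0.15, 111.3) 1 dp [-0.745, -0.598, 0.101] dr [-0.0, 0.0, 0.146] rows 3.1
(0.4457, -0.1563, 0.15, 111.3) 2 dp [-0.862, -0.412, 0.101] dr [-0.0, 0.0, 0.146] rows 3.1
(0.4457, -0.1563, 0.15, 111.3) 3 dp [-0.933, -0.205, 0.101] dr [-0.0, 0.0, 0.146] rows 3.1
(0.4457, -0.1563, 0.009, 111.3) 0 dp [0.0, -0.0, 0.705] dr [0.0, 0.0, 0.0] rows 2.3
```

{"api": "carry_out", "payload": {
  "dp": [
    [-0.589,-0.752,0.102],
    [-0.589,-0.752,0.102],
    [-0.589,-0.752,0.102],
    [-0.589,-0.752,0.102],
    [-0.589,-0.752,0.102]
  ],
  "dr": [
    [0,0,0.146],
    [0,0,0.146],
    [0,0,0.146],
    [0,0,0.146],
    [0,0,0.146]
  ],
  "fingers": -1
}}

```text
t: 0.72
tcp_pos: [0.2307, 0.3759, 0.2111]
tool_rot: [3.14, -0.001, 2.631]
contact_force: [0.7, -0.2, 0.8]
opening: 0.0851
grasp_force: 0.0
```

{"api": "carry_out", "payload": {
  "dp": [
    [-0.745,-0.598,0.101],
    [-0.745,-0.598,0.101],
    [-0.745,-0.598,0.101],
    [-0.745,-0.598,0.101],
    [-0.745,-0.598,0.101]
  ],
  "dr": [
    [0,0,0.146],
    [0,0,0.146],
    [0,0,0.146],
    [0,0,0.146],
    [0,0,0.146]
  ]
}}

```text
t: 1.35
tcp_pos: [0.3029, 0.1997, 0.1909]
tool_rot: [3.14, -0.001, 2.403]
contact_force: [-0.3, 1.1, 1.1]
opening: 0.0852
grasp_force: 0.0
```

Batching works and the positions land within about 1 mm.

{"api": "carry_out", "payload": {
  "dp": [
    [-0.862,-0.412,0.101],
    [-0.862,-0.412,0.101],
    [-0.862,-0.412,0.101],
    [-0.862,-0.412,0.101],
    [-0.862,-0.412,0.101]
  ],
  "dr": [
    [0,0,0.146],
    [0,0,0.146],
    [0,0,0.146],
    [0,0,0.146],
    [0,0,0.146]
  ]
}}

```text
t: 1.98
tcp_pos: [0.3746, 0.0232, 0.1704]
tool_rot: [3.141, -0.002, 2.175]
contact_force: [0.1, 0.5, 0.1]
opening: 0.0853
grasp_force: 0.0
```

{"api": "carry_out", "payload": {
  "dp": [
    [-0.933,-0.205,0.101],
    [-0.933,-0.205,0.101],
    [-0.933,-0.205,0.101],
    [-0.933,-0.205,0.101],
    [-0.933,-0.205,0.101]
  ],
  "dr": [
    [0,0,0.146],
    [0,0,0.146],
    [0,0,0.146],
    [0,0,0.146],
    [0,0,0.146]
  ]
}}

```text
t: 2.6
tcp_pos: [0.4465, -0.1529, 0.15]
tool_rot: [-3.141, -0.002, 1.947]
contact_force: [-0.2, 0.5, -0.6]
opening: 0.0859
grasp_force: 0.0
```

```bash
python3 - <<'E'
from h import *
c=cam('wrist'); save(c,'w1.png'); W=pts(c)
m=(W[...,2]>.017)&(W[...,2]<.03)
q=(W[m][:,:2]*1000).astype(np.float32); print(len(q),cv2.minAreaRect(q),ctrl.get_obs()['tcp_pos'])
plan((.4457,-.1563,.009,111.3))
E
```

```text
3153 ((493.0287170410156, -119.85105895996094), (158.90313720703125, 292.0546875), 41.47130584716797) [ 0.4460631  -0.15255691  0.15013845]
(0.4457, -0.1563, 0.009, 111.3) 0 dp [-0.018, -0.008, 0.706] dr [-0.0, -0.001, 0.003] rows 2.3
```

View pics/w1.png

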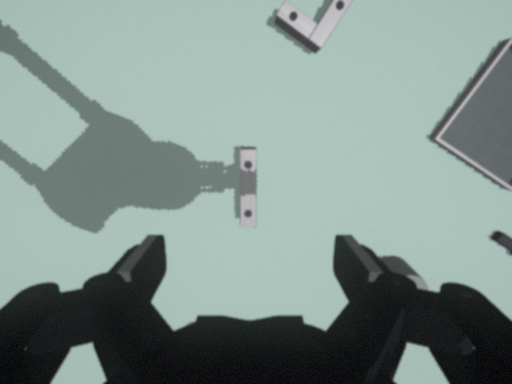

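The wrist view shows the bar at (248,187), upright and centred between the fingers. Now I descend and grip.

{"api": "carry_out", "payload": {
  "dp": [
    [-0.018,-0.008,0.25],
    [-0.018,-0.008,0.5],
    [-0.018,-0.008,0.65],
    [-0.018,-0.008,0.706],
    [-0.018,-0.008,0.706],
    [-0.018,-0.008,0.706]
  ],
  "dr": [
    [0,0,0.003],
    [0,0,0.003],
    [0,0,0.003],
    [0,0,0.003],
    [0,0,0.003],
    [0,0,0.003]
  ]
}}

```text
t: 3.4
tcp_pos: [0.4473, -0.1593, 0.0104]
tool_rot: [3.14, 0.002, 1.941]
contact_force: [0.1, -0.3, 0.5]
opening: 0.0852
grasp_force: 0.0
```

{"api": "carry_out", "payload": {
  "dp": [
    [0,0,0],
    [0,0,0],
    [0,0,0],
    [0,0,0],
    [0,0,0],
    [0,0,0],
    [0,0,0],
    [0,0,0]
  ],
  "dr": [
    [0,0,0],
    [0,0,0],
    [0,0,0],
    [0,0,0],
    [0,0,0],
    [0,0,0],
    [0,0,0],
    [0,0,0]
  ],
  "fingers": 1,
  "newtons": 60
}}

```text
t: 4.4
tcp_pos: [0.4464, -0.1595, 0.0094]
tool_rot: [3.141, 0.0, 1.94]
contact_force: [-0.7, -0.5, 5.7]
opening: 0.0147
grasp_force: 59.8
```

```bash
python3 -c "
from h import *
p=ctrl.get_obs()['tcp_pos'];print(p)
plan((p[0],p[1],.14,111.3),(.5048,.4257,.14,162.7),(.5048,.4257,.0125,162.7))"
```

```text
[ 0.44644442 -0.15954248  0.00941751]
(np.float64(0.4464444199252682), np.float64(-0.15954248198264023), 0.14, 111.3) 0 dp [-0.0, 0.0, -0.653] dr [0.0, 0.0, -0.002] rows 2.1
(0.5048, 0.4257, 0.14, 162.7) 0 dp [0.873, 0.445, 0.0] dr [0.0, 0.0, -0.19] rows 3.1
(0.5048, 0.4257, 0.14, 162.7) 1 dp [0.704, 0.683, 0.0] dr [0.0, 0.0, -0.19] rows 3.1
(0.5048, 0.4257, 0.14, 162.7) 2 dp [0.471, 0.859, 0.0] dr [0.0, 0.0, -0.19] rows 3.1
(0.5048, 0.4257, 0.0125, 162.7) 0 dp [0.0, -0.0, 0.638] dr [0.0, 0.0, 0.0] rows 2.0
```

{"api": "carry_out", "payload": {
  "dp": [
    [0,0,-0.3],
    [0,0,-0.653],
    [0,0,-0.653],
    [0,0,-0.653],
    [0,0,-0.653]
  ],
  "dr": [
    [0,0,0],
    [0,0,0],
    [0,0,0],
    [0,0,0],
    [0,0,0]
  ]
}}

```text
t: 5.03
tcp_pos: [0.4447, -0.1586, 0.1377]
tool_rot: [-3.139, -0.003, 1.94]
contact_force: [-0.3, 0.5, -0.9]
opening: 0.0142
grasp_force: 59.2
```

{"api": "carry_out", "payload": {
  "dp": [
    [0.873,0.445,0],
    [0.873,0.445,0],
    [0.873,0.445,0],
    [0.873,0.445,0],
    [0.873,0.445,0]
  ],
  "dr": [
    [0,0,-0.19],
    [0,0,-0.19],
    [0,0,-0.19],
    [0,0,-0.19],
    [0,0,-0.19]
  ]
}}

```text
t: 5.65
tcp_pos: [0.4654, 0.0359, 0.1383]
tool_rot: [-3.139, -0.002, 2.24]
contact_force: [0.4, 0.2, -0.8]
opening: 0.0145
grasp_force: 59.2
```

{"api": "carry_out", "payload": {
  "dp": [
    [0.704,0.683,0],
    [0.704,0.683,0],
    [0.704,0.683,0],
    [0.704,0.683,0],
    [0.704,0.683,0]
  ],
  "dr": [
    [0,0,-0.19],
    [0,0,-0.19],
    [0,0,-0.19],
    [0,0,-0.19],
    [0,0,-0.19]
  ]
}}

```text
t: 6.28
tcp_pos: [0.4864, 0.2293, 0.1388]
tool_rot: [-3.139, -0.0, 2.536]
contact_force: [0.0, -0.5, -0.6]
opening: 0.0146
grasp_force: 59.3
```

{"api": "carry_out", "payload": {
  "dp": [
    [0.471,0.859,0],
    [0.471,0.859,0],
    [0.471,0.859,0],
    [0.471,0.859,0],
    [0.471,0.859,0],
    [0.471,0.859,0]
  ],
  "dr": [
    [0,0,-0.19],
    [0,0,-0.19],
    [0,0,-0.19],
    [0,0,-0.19],
    [0,0,-0.19],
    [0,0,-0.19]
  ]
}}

```text
t: 7.02
tcp_pos: [0.5069, 0.4228, 0.1396]
tool_rot: [-3.14, -0.0, 2.833]
contact_force: [-1.0, -0.9, -0.6]
opening: 0.0145
grasp_force: 59.4
```

```bash
python3 - <<'E'
from h import *
c=cam('wrist'); save(c,'w2.png')
plan((.5048,.4257,.0125,162.7))
E
```

```text
(0.5048, 0.4257, 0.0125, 162.7) 0 dp [0.014, 0.01, 0.636] dr [-0.001, -0.0, -0.004] rows 2.0
```

View pics/w2.png

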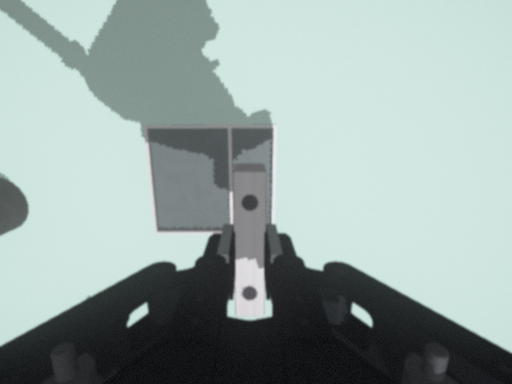

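The bar (at 250,240) lies parallel to the narrow bay (columns 232–272) and is centred over it. I'll lower it.

{"api": "carry_out", "payload": {
  "dp": [
    [0.014,0.01,0.25],
    [0.014,0.01,0.45],
    [0.014,0.01,0.55],
    [0.014,0.01,0.6],
    [0.014,0.01,0.62],
    [0.014,0.01,0.63],
    [0.014,0.01,0.636],
    [0.014,0.01,0.636]
  ],
  "dr": [
    [0,0,0],
    [0,0,0],
    [0,0,0],
    [0,0,0],
    [0,0,0],
    [0,0,0],
    [0,0,0],
    [0,0,0]
  ]
}}

```text
t: 8.07
tcp_pos: [0.5048, 0.4286, 0.0131]
tool_rot: [3.141, 0.001, 2.835]
contact_force: [-0.1, -0.0, -0.5]
opening: 0.0143
grasp_force: 59.4
```

```bash
python3 - <<'E'
from h import *
o=ctrl.get_obs(); print(o['tcp_pos'],o['contact_force'],o['opening'])
E
```

```text
[0.50480618 0.42862481 0.01310476] [-0.11981211 -0.04620819 -0.51474372] 0.014278346324097557
```

{"api": "carry_out", "payload": {
  "dp": [
    [0,0,0.004],
    [0,0,0.004],
    [0,0,0.004]
  ],
  "dr": [
    [0,0,0],
    [0,0,0],
    [0,0,0]
  ]
}}

```text
t: 8.45
tcp_pos: [0.5048, 0.4287, 0.0125]
tool_rot: [3.141, 0.001, 2.835]
contact_force: [-1.5, 0.2, 4.7]
opening: 0.0145
grasp_force: 60.0
```

{"api": "carry_out", "payload": {
  "dp": [
    [0,0,0],
    [0,0,0],
    [0,0,0],
    [0,0,0],
    [0,0,0],
    [0,0,-0.3],
    [0,0,-0.64],
    [0,0,-0.64],
    [0,0,-0.64],
    [0,0,-0.64]
  ],
  "dr": [
    [0,0,0],
    [0,0,0],
    [0,0,0],
    [0,0,0],
    [0,0,0],
    [0,0,0],
    [0,0,0],
    [0,0,0],
    [0,0,0],
    [0,0,0]
  ],
  "fingers": -1
}}

```text
t: 9.7
tcp_pos: [0.5033, 0.4276, 0.1376]
tool_rot: [-3.138, -0.003, 2.835]
contact_force: [0.2, 0.4, 0.5]
opening: 0.0853
grasp_force: 0.0
```

```bash
python3 - <<'E'
from h import *
c=cam('wrist'); save(c,'w3.png')
plan((.4573,.0132,.14,78),(.4573,.0132,.009,78))
E
```

```text
(0.4573, 0.0132, 0.14, 78) 0 dp [-0.135, -0.682, -0.002] dr [-0.001, 0.0, 0.313] rows 2.6
(0.4573, 0.0132, 0.14, 78) 1 dp [-0.441, -0.537, -0.003] dr [-0.001, 0.0, 0.313] rows 2.6
(0.4573, 0.0132, 0.14, 78) 2 dp [-0.642, -0.266, -0.004] dr [-0.001, 0.0, 0.313] rows 2.6
(0.4573, 0.0132, 0.009, 78) 0 dp [0.0, -0.0, 0.655] dr [-0.0, -0.0, -0.0] rows 2.1
```

View pics/w3.png

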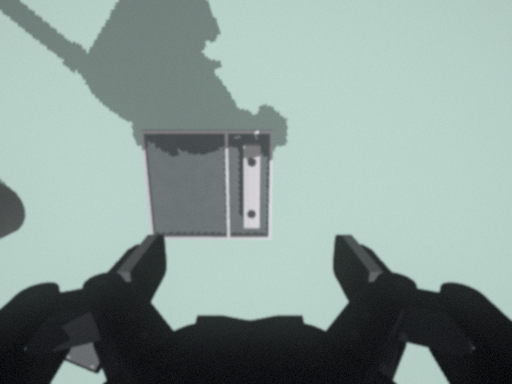

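The bar lies flat in the narrow bay (rows 145–228, columns 243–260), inside the walls and parallel to them. Next is the key.

{"api": "carry_out", "payload": {
  "dp": [
    [-0.135,-0.682,0],
    [-0.135,-0.682,0],
    [-0.135,-0.682,0],
    [-0.135,-0.682,0],
    [-0.135,-0.682,0]
  ],
  "dr": [
    [0,0,0.313],
    [0,0,0.313],
    [0,0,0.313],
    [0,0,0.313],
    [0,0,0.313]
  ]
}}

```text
t: 10.38
tcp_pos: [0.4892, 0.2909, 0.139]
tool_rot: [-3.141, -0.001, 2.345]
contact_force: [-0.8, 0.3, -0.2]
opening: 0.0857
grasp_force: 0.0
```

{"api": "carry_out", "payload": {
  "dp": [
    [-0.441,-0.537,0],
    [-0.441,-0.537,0],
    [-0.441,-0.537,0],
    [-0.441,-0.537,0],
    [-0.441,-0.537,0]
  ],
  "dr": [
    [0,0,0.313],
    [0,0,0.313],
    [0,0,0.313],
    [0,0,0.313],
    [0,0,0.313]
  ]
}}

```text
t: 11.0
tcp_pos: [0.4743, 0.1534, 0.1396]
tool_rot: [3.141, -0.001, 1.855]
contact_force: [-0.2, 0.0, -0.0]
opening: 0.0856
grasp_force: 0.0
```

{"api": "carry_out", "payload": {
  "dp": [
    [-0.642,-0.266,0],
    [-0.642,-0.266,0],
    [-0.642,-0.266,0],
    [-0.642,-0.266,0],
    [-0.642,-0.266,0],
    [-0.642,-0.266,0],
    [-0.642,-0.266,0]
  ],
  "dr": [
    [0,0,0.313],
    [0,0,0.313],
    [0,0,0.313],
    [0,0,0.313],
    [0,0,0.313],
    [0,0,0.313],
    [0,0,0.313]
  ]
}}

```text
t: 11.88
tcp_pos: [0.4584, 0.0148, 0.1396]
tool_rot: [-3.141, -0.0, 1.362]
contact_force: [-0.3, -0.4, -0.3]
opening: 0.0852
grasp_force: 0.0
```

```bash
python3 - <<'E'
from h import *
c=cam('wrist'); save(c,'w4.png'); W=pts(c); 
m=(W[...,2]>.018)&(W[...,2]<.03)&(abs(W[...,0]-.44)<.05)&(abs(W[...,1]-.01)<.05)
q=(W[m][:,:2]*1000).astype(np.float32); R=cv2.minAreaRect(q); print(len(q),R,cv2.boxPoints(R))
print(ctrl.get_obs()['tcp_pos']); plan((.4573,.0132,.009,78))
E
```

```text
1244 ((440.95184326171875, 12.894289016723633), (47.66867446899414, 47.98586654663086), 78.47187042236328) [[412.67966    -5.6642666]
 [459.69748   -15.254194 ]
 [469.22403    31.452845 ]
 [422.2062     41.04277  ]]
[0.45834304 0.01464338 0.13964625]
(0.4573, 0.0132, 0.009, 78) 0 dp [-0.008, -0.004, 0.653] dr [-0.0, -0.0, 0.0] rows 2.1
```

View pics/w4.png

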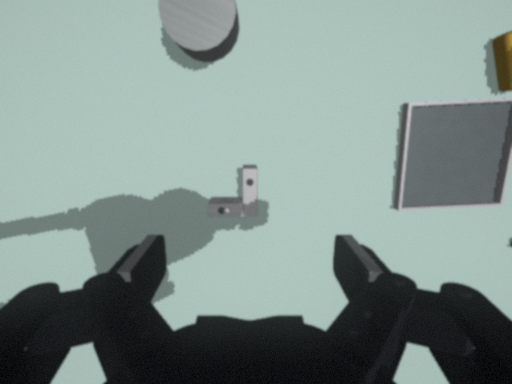

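The key's long leg is at (250,185) between the fingers, with its corner at (250,210). The current spot gives the inner finger 4 mm of clearance, so I go straight down.

{"api": "carry_out", "payload": {
  "dp": [
    [0,0,0.25],
    [0,0,0.5],
    [0,0,0.6],
    [0,0,0.653],
    [0,0,0.653],
    [0,0,0.653]
  ],
  "dr": [
    [0,0,0],
    [0,0,0],
    [0,0,0],
    [0,0,0],
    [0,0,0],
    [0,0,0]
  ]
}}

```text
t: 12.68
tcp_pos: [0.4593, 0.0139, 0.01]
tool_rot: [3.139, -0.0, 1.36]
contact_force: [-0.4, -0.3, 0.2]
opening: 0.0851
grasp_force: 0.0
```

{"api": "carry_out", "payload": {
  "dp": [
    [0,0,0],
    [0,0,0],
    [0,0,0],
    [0,0,0],
    [0,0,0],
    [0,0,0],
    [0,0,0],
    [0,0,0]
  ],
  "dr": [
    [0,0,0],
    [0,0,0],
    [0,0,0],
    [0,0,0],
    [0,0,0],
    [0,0,0],
    [0,0,0],
    [0,0,0]
  ],
  "fingers": 1,
  "newtons": 60
}}

```text
t: 13.68
tcp_pos: [0.4585, 0.0139, 0.0094]
tool_rot: [3.141, -0.0, 1.36]
contact_force: [-0.5, -0.3, 5.8]
opening: 0.0121
grasp_force: 60.4
```

```bash
python3 -c "
from h import *
p=ctrl.get_obs()['tcp_pos'];print(p)
plan((p[0],p[1],.14,78),(.5042,.3667,.14,72.7),(.5042,.3667,.014,72.7))"
```

```text
[0.45850373 0.01393233 0.00944855]
(np.float64(0.4585037282775734), np.float64(0.01393232979257363), 0.14, 78) 0 dp [0.0, 0.0, -0.653] dr [0.0, -0.0, -0.001] rows 2.1
(0.5042, 0.3667, 0.14, 72.7) 0 dp [0.886, -0.072, -0.0] dr [0.0, -0.0, 0.029] rows 2.8
(0.5042, 0.3667, 0.14, 72.7) 1 dp [0.882, -0.113, -0.0] dr [0.0, -0.0, 0.029] rows 2.8
(0.5042, 0.3667, 0.014, 72.7) 0 dp [0.0, -0.0, 0.63] dr [0.0, 0.0, 0.0] rows 2.0
```

{"api": "carry_out", "payload": {
  "dp": [
    [0,0,-0.3],
    [0,0,-0.653],
    [0,0,-0.653],
    [0,0,-0.653],
    [0,0,-0.653]
  ],
  "dr": [
    [0,0,0],
    [0,0,0],
    [0,0,0],
    [0,0,0],
    [0,0,0]
  ]
}}

```text
t: 14.3
tcp_pos: [0.4567, 0.0141, 0.1378]
tool_rot: [-3.137, 0.0, 1.36]
contact_force: [-0.8, 0.2, -0.6]
opening: 0.0123
grasp_force: 59.8
```

{"api": "carry_out", "payload": {
  "dp": [
    [0.886,-0.072,0],
    [0.886,-0.072,0],
    [0.886,-0.072,0],
    [0.886,-0.072,0],
    [0.886,-0.072,0]
  ],
  "dr": [
    [0,0,0.029],
    [0,0,0.029],
    [0,0,0.029],
    [0,0,0.029],
    [0,0,0.029]
  ]
}}

```text
t: 14.92
tcp_pos: [0.48, 0.1898, 0.1379]
tool_rot: [-3.138, 0.003, 1.316]
contact_force: [-0.4, -0.7, -0.3]
opening: 0.0123
grasp_force: 59.7
```

{"api": "carry_out", "payload": {
  "dp": [
    [0.882,-0.113,0],
    [0.882,-0.113,0],
    [0.882,-0.113,0],
    [0.882,-0.113,0],
    [0.882,-0.113,0],
    [0.882,-0.113,0],
    [0.882,-0.113,0]
  ],
  "dr": [
    [0,0,0.029],
    [0,0,0.029],
    [0,0,0.029],
    [0,0,0.029],
    [0,0,0.029],
    [0,0,0.029],
    [0,0,0.029]
  ]
}}

```text
t: 15.8
tcp_pos: [0.5042, 0.3652, 0.1399]
tool_rot: [-3.142, 0.0, 1.267]
contact_force: [-0.9, 0.2, 0.1]
opening: 0.0122
grasp_force: 59.7
```

```bash
python3 - <<'E'
from h import *
c=cam('wrist'); save(c,'w5.png')
plan((.5042,.3667,.0125,72.7))
E
```

```text
(0.5042, 0.3667, 0.0125, 72.7) 0 dp [0.006, -0.002, 0.637] dr [0.0, -0.0, -0.001] rows 2.0
```

View pics/w5.png

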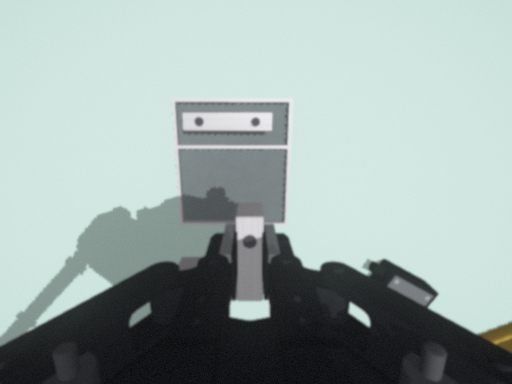

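The key's leg is at column 250 and the wide bay is centred at (234,186). The other leg extends left, so the key's box is centred on the bay. I'll lower it.

{"api": "carry_out", "payload": {
  "dp": [
    [0,0,0.25],
    [0,0,0.45],
    [0,0,0.55],
    [0,0,0.6],
    [0,0,0.62],
    [0,0,0.63],
    [0,0,0.638],
    [0,0,0.638],
    [0,0,0.638]
  ],
  "dr": [
    [0,0,0],
    [0,0,0],
    [0,0,0],
    [0,0,0],
    [0,0,0],
    [0,0,0],
    [0,0,0],
    [0,0,0],
    [0,0,0]
  ]
}}

```text
t: 16.98
tcp_pos: [0.5043, 0.3668, 0.0125]
tool_rot: [3.141, -0.001, 1.269]
contact_force: [0.0, -0.4, -0.3]
opening: 0.0121
grasp_force: 59.8
```

```bash
python3 - <<'E'
from h import *
o=ctrl.get_obs(); print(o['tcp_pos'],o['contact_force'],o['opening'])
E
```

```text
[0.50428268 0.36677809 0.01248637] [ 0.00330095 -0.43421606 -0.27219316] 0.012062026050521918
```

{"api": "carry_out", "payload": {
  "dp": [
    [0,0,0.004],
    [0,0,0.004],
    [0,0,0.004]
  ],
  "dr": [
    [0,0,0],
    [0,0,0],
    [0,0,0]
  ]
}}

```text
t: 17.35
tcp_pos: [0.5043, 0.3668, 0.0125]
tool_rot: [3.141, -0.001, 1.269]
contact_force: [-1.0, -0.7, 6.2]
opening: 0.0125
grasp_force: 60.6
```

{"api": "carry_out", "payload": {
  "dp": [
    [0,0,0],
    [0,0,0],
    [0,0,0],
    [0,0,0],
    [0,0,0],
    [0,0,-0.3],
    [0,0,-0.64],
    [0,0,-0.64],
    [0,0,-0.64],
    [0,0,-0.64]
  ],
  "dr": [
    [0,0,0],
    [0,0,0],
    [0,0,0],
    [0,0,0],
    [0,0,0],
    [0,0,0],
    [0,0,0],
    [0,0,0],
    [0,0,0],
    [0,0,0]
  ],
  "fingers": -1
}}

```text
t: 18.6
tcp_pos: [0.5029, 0.3659, 0.1373]
tool_rot: [-3.139, 0.003, 1.269]
contact_force: [-0.2, -0.2, 0.2]
opening: 0.085
grasp_force: 0.0
```

```bash
python3 - <<'E'
from h import *
c=cam('wrist'); save(c,'w6.png')
plan((.6217,.2012,.14,133.8),(.6217,.2012,.009,133.8))
E
```

```text
(0.6217, 0.2012, 0.14, 133.8) 0 dp [-0.61, 0.812, -0.015] dr [-0.003, 0.001, -0.679] rows 5.7
(0.6217, 0.2012, 0.009, 133.8) 0 dp [-0.0, -0.0, 0.655] dr [-0.0, -0.0, -0.0] rows 2.1
```

View pics/w6.png

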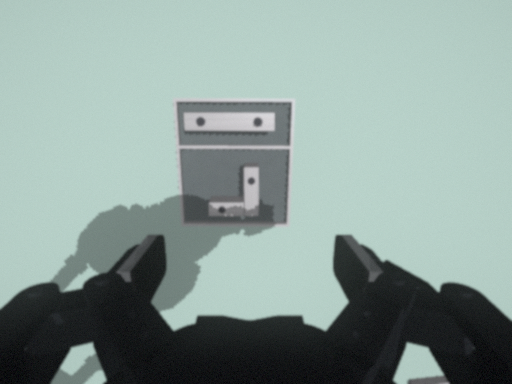

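The key lies flat in the wide bay (rows 166–217), clear of the walls. Next is the box.

{"api": "carry_out", "payload": {
  "dp": [
    [-0.61,0.812,-0.015],
    [-0.61,0.812,-0.015],
    [-0.61,0.812,-0.015],
    [-0.61,0.812,-0.015],
    [-0.61,0.812,-0.015],
    [-0.61,0.812,-0.015],
    [-0.61,0.812,-0.015],
    [-0.61,0.812,-0.015],
    [-0.61,0.812,-0.015]
  ],
  "dr": [
    [-0.003,0.001,-0.679],
    [-0.003,0.001,-0.679],
    [-0.003,0.001,-0.679],
    [-0.003,0.001,-0.679],
    [-0.003,0.001,-0.679],
    [-0.003,0.001,-0.679],
    [-0.003,0.001,-0.679],
    [-0.003,0.001,-0.679],
    [-0.003,0.001,-0.679]
  ]
}}

```text
t: 19.77
tcp_pos: [0.6227, 0.202, 0.1419]
tool_rot: [3.137, 0.001, 2.335]
contact_force: [-0.4, 0.0, -0.6]
opening: 0.0854
grasp_force: 0.0
```

```bash
python3 - <<'E'
from h import *
c=cam('wrist'); save(c,'w7.png'); W=pts(c)
m=(W[...,2]>.022)&(W[...,2]<.03)&(abs(W[...,0]-.62)<.06)&(abs(W[...,1]-.2)<.06)
q=(W[m][:,:2]*1000).astype(np.float32); print(len(q),cv2.minAreaRect(q),ctrl.get_obs()['tcp_pos'])
plan((.6217,.2012,.009,133.8))
E
```

```text
3027 ((623.6849365234375, 200.16212463378906), (48.06502914428711, 60.034976959228516), 43.582950592041016) [0.62275993 0.20202064 0.14208616]
(0.6217, 0.2012, 0.009, 133.8) 0 dp [0.001, -0.01, 0.665] dr [0.003, 0.0, -0.0] rows 2.1
```

View pics/w7.png

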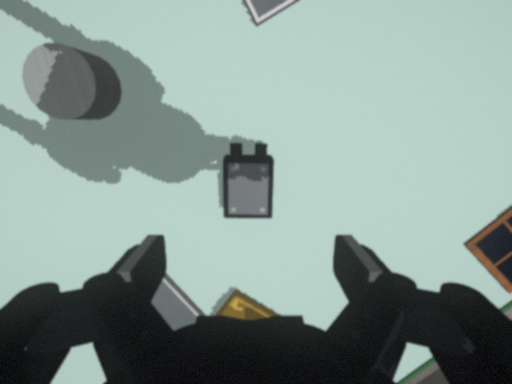

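The box at (248,187) is square between the fingers, with its stubs pointing up the image. I'll go straight down and grip.

{"api": "carry_out", "payload": {
  "dp": [
    [0,0,0.25],
    [0,0,0.5],
    [0,0,0.6],
    [0,0,0.665],
    [0,0,0.665],
    [0,0,0.665]
  ],
  "dr": [
    [0.003,0,0],
    [0.003,0,0],
    [0.003,0,0],
    [0.003,0,0],
    [0.003,0,0],
    [0.003,0,0]
  ]
}}

```text
t: 20.58
tcp_pos: [0.6245, 0.2025, 0.0106]
tool_rot: [3.139, 0.002, 2.336]
contact_force: [-0.4, 0.3, -0.6]
opening: 0.0852
grasp_force: 0.0
```

{"api": "carry_out", "payload": {
  "dp": [
    [0,0,0],
    [0,0,0],
    [0,0,0],
    [0,0,0],
    [0,0,0],
    [0,0,0],
    [0,0,0],
    [0,0,0]
  ],
  "dr": [
    [0,0,0],
    [0,0,0],
    [0,0,0],
    [0,0,0],
    [0,0,0],
    [0,0,0],
    [0,0,0],
    [0,0,0]
  ],
  "fingers": 1,
  "newtons": 50
}}

```text
t: 21.58
tcp_pos: [0.6241, 0.2024, 0.0104]
tool_rot: [3.14, 0.002, 2.336]
contact_force: [-0.6, 0.4, 5.6]
opening: 0.0469
grasp_force: 53.7
```

```bash
python3 -c "
from h import *
p=ctrl.get_obs()['tcp_pos'];print(p)
plan((p[0],p[1],.14,133.8),(.660,-.003,.14,80.8),(.660,-.003,.0125,80.8))"
```

```text
[0.62413301 0.20237401 0.01038417]
(np.float64(0.6241330087339518), np.float64(0.20237401464861574), 0.14, 133.8) 0 dp [-0.001, 0.001, -0.648] dr [0.001, 0.001, 0.0] rows 2.1
(0.66, -0.003, 0.14, 80.8) 0 dp [-0.865, -0.581, -0.0] dr [-0.0, -0.0, 0.589] rows 5.0
(0.66, -0.003, 0.0125, 80.8) 0 dp [0.0, -0.0, 0.638] dr [0.0, 0.0, 0.0] rows 2.0
```

{"api": "carry_out", "payload": {
  "dp": [
    [0,0,-0.3],
    [0,0,-0.648],
    [0,0,-0.648],
    [0,0,-0.648],
    [0,0,-0.648]
  ],
  "dr": [
    [0,0,0],
    [0,0,0],
    [0,0,0],
    [0,0,0],
    [0,0,0]
  ]
}}

```text
t: 22.2
tcp_pos: [0.6218, 0.2019, 0.1365]
tool_rot: [-3.138, -0.002, 2.336]
contact_force: [-0.2, -0.5, -1.2]
opening: 0.0466
grasp_force: 53.0
```

{"api": "carry_out", "payload": {
  "dp": [
    [-0.865,-0.581,0],
    [-0.865,-0.581,0],
    [-0.865,-0.581,0],
    [-0.865,-0.581,0],
    [-0.865,-0.581,0],
    [-0.865,-0.581,0],
    [-0.865,-0.581,0],
    [-0.865,-0.581,0],
    [-0.865,-0.581,0]
  ],
  "dr": [
    [0,0,0.589],
    [0,0,0.589],
    [0,0,0.589],
    [0,0,0.589],
    [0,0,0.589],
    [0,0,0.589],
    [0,0,0.589],
    [0,0,0.589],
    [0,0,0.589]
  ]
}}

```text
t: 23.32
tcp_pos: [0.6592, -0.0025, 0.139]
tool_rot: [3.141, 0.001, 1.412]
contact_force: [-0.1, -0.2, -1.3]
opening: 0.0466
grasp_force: 53.0
```

```bash
python3 - <<'E'
from h import *
c=cam('wrist'); save(c,'w8.png')
plan((.660,-.003,.0135,80.8))
E
```

```text
(0.66, -0.003, 0.0135, 80.8) 0 dp [-0.001, 0.004, 0.628] dr [0.0, 0.0, 0.001] rows 2.0
```

View pics/w8.png

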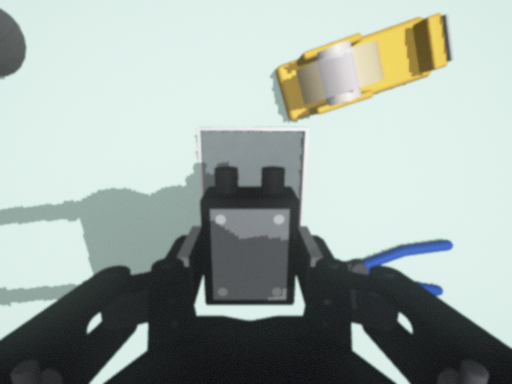

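The box is parallel to the tray (columns 203–305) and centred, with the dispenser and cutters clear of the fingers. I'll lower it.

{"api": "carry_out", "payload": {
  "dp": [
    [0,0.004,0.25],
    [0,0.004,0.45],
    [0,0.004,0.55],
    [0,0.004,0.6],
    [0,0.004,0.615],
    [0,0.004,0.625],
    [0,0.004,0.63],
    [0,0.004,0.632],
    [0,0.004,0.632]
  ],
  "dr": [
    [0,0,0],
    [0,0,0],
    [0,0,0],
    [0,0,0],
    [0,0,0],
    [0,0,0],
    [0,0,0],
    [0,0,0],
    [0,0,0]
  ]
}}

```text
t: 24.5
tcp_pos: [0.6606, -0.0032, 0.0134]
tool_rot: [3.14, 0.001, 1.41]
contact_force: [-0.3, 0.6, 2.2]
opening: 0.0468
grasp_force: 53.2
```

```bash
python3 - <<'E'
from h import *
o=ctrl.get_obs(); print(o['tcp_pos'],o['contact_force'],o['opening'])
E
```

```text
[ 0.66057595 -0.00323399  0.01339578] [-0.28964081  0.64781749  2.22992204] 0.04678538506688549
```

Contact has begun, so the box is on the floor. I'll release it and rise.

{"api": "carry_out", "payload": {
  "dp": [
    [0,0,0.002],
    [0,0,0.002],
    [0,0,0.002],
    [0,0,0.002],
    [0,0,0.002],
    [0,0,0.002],
    [0,0,-0.3],
    [0,0,-0.64],
    [0,0,-0.64],
    [0,0,-0.64],
    [0,0,-0.64]
  ],
  "dr": [
    [0,0,0],
    [0,0,0],
    [0,0,0],
    [0,0,0],
    [0,0,0],
    [0,0,0],
    [0,0,0],
    [0,0,0],
    [0,0,0],
    [0,0,0],
    [0,0,0]
  ],
  "fingers": -1
}}

```text
t: 25.88
tcp_pos: [0.6587, -0.0029, 0.1385]
tool_rot: [-3.138, 0.001, 1.41]
contact_force: [0.4, 0.4, -0.7]
opening: 0.0855
grasp_force: 0.0
```

```bash
python3 - <<'E'
from h import *
c=cam('wrist'); save(c,'w9.png'); W=pts(c)
m=(W[...,2]>.022)&(W[...,2]<.036)&(abs(W[...,0]-.66)<.05)&(abs(W[...,1])<.05)
q=W[m]; print(np.percentile(q[:,2],[5,50,95]),cv2.minAreaRect((q[:,:2]*1000).astype(np.float32)))
plan((.4485,.1635,.16,90),(.4485,.1635,.009,90))
E
```

```text
[0.02808171 0.02972214 0.03095226] ((661.4949340820312, 1.5893478393554688), (69.99378967285156, 48.01137161254883), 80.76718139648438)
(0.4485, 0.1635, 0.16, 90) 0 dp [0.327, -0.585, -0.052] dr [-0.001, 0.0, -0.051] rows 2.2
(0.4485, 0.1635, 0.16, 90) 1 dp [0.373, -0.557, -0.053] dr [-0.001, 0.0, -0.051] rows 2.2
(0.4485, 0.1635, 0.009, 90) 0 dp [0.0, -0.0, 0.755] dr [0.0, 0.0, 0.0] rows 2.4
```

View pics/w9.png

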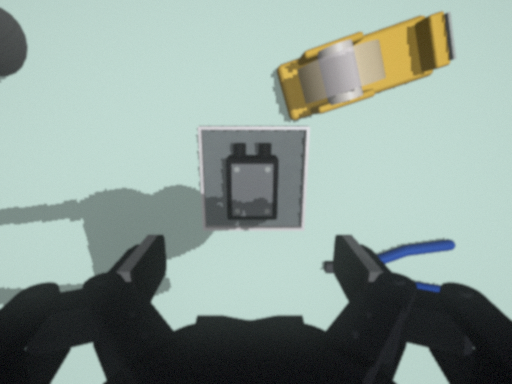

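The box lies flat in the square tray (rows 143–220, columns 227–278), clear of the walls. Next is the wide cup.

{"api": "carry_out", "payload": {
  "dp": [
    [0.327,-0.585,-0.052],
    [0.327,-0.585,-0.052],
    [0.327,-0.585,-0.052],
    [0.327,-0.585,-0.052],
    [0.327,-0.585,-0.052]
  ],
  "dr": [
    [0,0,-0.051],
    [0,0,-0.051],
    [0,0,-0.051],
    [0,0,-0.051],
    [0,0,-0.051]
  ]
}}

```text
t: 26.55
tcp_pos: [0.5564, 0.0794, 0.1505]
tool_rot: [3.14, 0.001, 1.49]
contact_force: [-0.5, 0.4, -0.8]
opening: 0.0853
grasp_force: 0.0
```

{"api": "carry_out", "payload": {
  "dp": [
    [0.373,-0.557,-0.053],
    [0.373,-0.557,-0.053],
    [0.373,-0.557,-0.053],
    [0.373,-0.557,-0.053],
    [0.373,-0.557,-0.053],
    [0.373,-0.557,-0.053],
    [0.373,-0.557,-0.053],
    [0.373,-0.557,-0.053]
  ],
  "dr": [
    [0,0,-0.051],
    [0,0,-0.051],
    [0,0,-0.051],
    [0,0,-0.051],
    [0,0,-0.051],
    [0,0,-0.051],
    [0,0,-0.051],
    [0,0,-0.051]
  ]
}}

```text
t: 27.55
tcp_pos: [0.4502, 0.1632, 0.1613]
tool_rot: [3.141, 0.001, 1.57]
contact_force: [-0.0, 0.7, 1.1]
opening: 0.0853
grasp_force: 0.0
```

```bash
cat >> h.py <<'E'
def circ(zlo,zhi,x,y,r=.06):
    W=pts(cam('wrist')); m=(W[...,2]>zlo)&(W[...,2]<zhi)&(np.hypot(W[...,0]-x,W[...,1]-y)<r)
    q=(W[m][:,:2]*1000).astype(np.float32); e=cv2.fitEllipse(cv2.convexHull(q))
    print('circ n',len(q),'mean',q.mean(0),'ellipse',e,'z',np.median(W[m][:,2])); return e[0]
E
python3 - <<'E'
from h import *
circ(.04,.05,.4485,.1635); print(ctrl.get_obs()['tcp_pos']); plan((.4485,.1635,.009,90))
E
```

```text
circ n 2803 mean [449.91174 164.39394] ellipse ((449.8930358886719, 163.51007080078125), (57.33073043823242, 57.80781555175781), 164.08775329589844) z 0.045172289232515254
[0.4501514  0.16326737 0.16135391]
(0.4485, 0.1635, 0.009, 90) 0 dp [0.002, -0.009, 0.762] dr [0.0, 0.0, -0.0] rows 2.4
```

{"api": "carry_out", "payload": {
  "dp": [
    [0.003,0,0.25],
    [0.003,0,0.5],
    [0.003,0,0.65],
    [0.003,0,0.72],
    [0.003,0,0.76],
    [0.003,0,0.76],
    [0.003,0,0.76]
  ],
  "dr": [
    [0,0,0],
    [0,0,0],
    [0,0,0],
    [0,0,0],
    [0,0,0],
    [0,0,0],
    [0,0,0]
  ]
}}

```text
t: 28.48
tcp_pos: [0.451, 0.1641, 0.0104]
tool_rot: [3.139, 0.0, 1.571]
contact_force: [-1.5, -0.2, 0.8]
opening: 0.0852
grasp_force: 0.0
```

{"api": "carry_out", "payload": {
  "dp": [
    [0,0,0],
    [0,0,0],
    [0,0,0],
    [0,0,0],
    [0,0,0],
    [0,0,0],
    [0,0,0]
  ],
  "dr": [
    [0,0,0],
    [0,0,0],
    [0,0,0],
    [0,0,0],
    [0,0,0],
    [0,0,0],
    [0,0,0]
  ],
  "fingers": 1,
  "newtons": 40
}}

```text
t: 29.35
tcp_pos: [0.451, 0.1641, 0.0104]
tool_rot: [3.139, 0.0, 1.571]
contact_force: [-0.5, -0.8, 5.5]
opening: 0.0605
grasp_force: 42.0
```

```bash
python3 -c "
from h import *
p=ctrl.get_obs()['tcp_pos'];print(p)
plan((p[0],p[1],.14,90),(.4835,-.376,.14,90),(.4835,-.376,.0135,90))"
```

```text
[0.45097317 0.16406531 0.01037827]
(np.float64(0.4509731652036081), np.float64(0.16406531362812762), 0.14, 90) 0 dp [-0.0, 0.002, -0.648] dr [0.002, 0.0, -0.0] rows 2.1
(0.4835, -0.376, 0.14, 90) 0 dp [-0.9, 0.054, 0.0] dr [-0.0, 0.0, 0.0] rows 2.9
(0.4835, -0.376, 0.14, 90) 1 dp [-0.9, 0.054, 0.0] dr [-0.0, 0.0, 0.0] rows 2.9
(0.4835, -0.376, 0.14, 90) 2 dp [-0.9, 0.054, 0.0] dr [-0.0, 0.0, 0.0] rows 2.9
(0.4835, -0.376, 0.0135, 90) 0 dp [0.0, -0.0, 0.632] dr [0.0, 0.0, 0.0] rows 2.0
```

{"api": "carry_out", "payload": {
  "dp": [
    [0,0,-0.2],
    [0,0,-0.45],
    [0,0,-0.648],
    [0,0,-0.648],
    [0,0,-0.648]
  ],
  "dr": [
    [0,0,0],
    [0,0,0],
    [0,0,0],
    [0,0,0],
    [0,0,0]
  ]
}}

```text
t: 29.98
tcp_pos: [0.449, 0.1638, 0.1383]
tool_rot: [-3.141, 0.001, 1.571]
contact_force: [-0.7, -0.1, -0.0]
opening: 0.0603
grasp_force: 44.2
```

{"api": "carry_out", "payload": {
  "dp": [
    [-0.2,0.01,0],
    [-0.45,0.03,0],
    [-0.7,0.04,0],
    [-0.9,0.054,0],
    [-0.9,0.054,0]
  ],
  "dr": [
    [0,0,0],
    [0,0,0],
    [0,0,0],
    [0,0,0],
    [0,0,0]
  ]
}}

```text
t: 30.6
tcp_pos: [0.4598, -0.0181, 0.1373]
tool_rot: [-3.139, 0.001, 1.566]
contact_force: [-0.1, 0.9, -1.8]
opening: 0.0604
grasp_force: 44.2
```

{"api": "carry_out", "payload": {
  "dp": [
    [-0.2,0.01,0],
    [-0.45,0.03,0],
    [-0.7,0.04,0],
    [-0.9,0.054,0],
    [-0.9,0.054,0]
  ],
  "dr": [
    [0,0,0],
    [0,0,0],
    [0,0,0],
    [0,0,0],
    [0,0,0]
  ]
}}

```text
t: 31.22
tcp_pos: [0.4714, -0.1973, 0.1377]
tool_rot: [-3.14, -0.0, 1.568]
contact_force: [-0.3, 1.1, -1.0]
opening: 0.0603
grasp_force: 44.2
```

{"api": "carry_out", "payload": {
  "dp": [
    [-0.2,0.01,0],
    [-0.45,0.03,0],
    [-0.7,0.04,0],
    [-0.9,0.054,0],
    [-0.9,0.054,0],
    [-0.9,0.054,0],
    [-0.9,0.054,0]
  ],
  "dr": [
    [0,0,0],
    [0,0,0],
    [0,0,0],
    [0,0,0],
    [0,0,0],
    [0,0,0],
    [0,0,0]
  ]
}}

```text
t: 32.1
tcp_pos: [0.4822, -0.3737, 0.139]
tool_rot: [-3.141, -0.001, 1.572]
contact_force: [-1.0, 0.7, -1.3]
opening: 0.0603
grasp_force: 44.2
```

```bash
python3 - <<'E'
from h import *
c=cam('wrist'); save(c,'w10.png'); W=pts(c)
m=(W[...,2]>.006)&(W[...,2]<.014)&(np.hypot(W[...,0]-.4835,W[...,1]+.376)<.065)
q=(W[m][:,:2]*1000); A=np.c_[2*q,np.ones(len(q))]; s=np.linalg.lstsq(A,(q**2).sum(1),rcond=None)[0]
print(len(q),s[:2],np.sqrt(s[2]+s[0]**2+s[1]**2)); plan((.4835,-.376,.0135,90))
E
```

```text
598 [ 483.94556355 -376.26515274] 44.939438515271064
(0.4835, -0.376, 0.0135, 90) 0 dp [-0.01, 0.006, 0.629] dr [0.0, -0.0, 0.001] rows 2.0
```

View pics/w10.png

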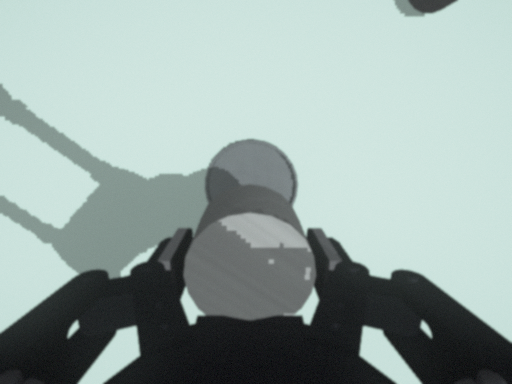

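The cup sits upright at (250,265) and the dish rim is fitted at (0.484, -0.376). I'll lower it.

{"api": "carry_out", "payload": {
  "dp": [
    [-0.01,0.006,0.2],
    [-0.01,0.006,0.4],
    [-0.01,0.006,0.52],
    [-0.01,0.006,0.58],
    [-0.01,0.006,0.605],
    [-0.01,0.006,0.62],
    [-0.01,0.006,0.628],
    [-0.01,0.006,0.633],
    [-0.01,0.006,0.633]
  ],
  "dr": [
    [0,0,0],
    [0,0,0],
    [0,0,0],
    [0,0,0],
    [0,0,0],
    [0,0,0],
    [0,0,0],
    [0,0,0],
    [0,0,0]
  ]
}}

```text
t: 33.28
tcp_pos: [0.4839, -0.3784, 0.0136]
tool_rot: [3.14, 0.002, 1.571]
contact_force: [0.4, 0.4, 1.7]
opening: 0.0603
grasp_force: 44.5
```

{"api": "carry_out", "payload": {
  "dp": [
    [0,0,0],
    [0,0,0]
  ],
  "dr": [
    [0,0,0],
    [0,0,0]
  ]
}}

```text
t: 33.52
tcp_pos: [0.4839, -0.3785, 0.0135]
tool_rot: [3.14, 0.002, 1.571]
contact_force: [-0.4, -0.0, 4.8]
opening: 0.0599
grasp_force: 44.5
```

{"api": "carry_out", "payload": {
  "dp": [
    [0,0,0],
    [0,0,0],
    [0,0,0],
    [0,0,0],
    [0,0,0],
    [0,0,-0.2],
    [0,0,-0.45],
    [0,0,-0.75],
    [0,0,-0.75],
    [0,0,-0.75],
    [0,0,-0.75],
    [0,0,-0.75]
  ],
  "dr": [
    [0,0,0],
    [0,0,0],
    [0,0,0],
    [0,0,0],
    [0,0,0],
    [0,0,0],
    [0,0,0],
    [0,0,0],
    [0,0,0],
    [0,0,0],
    [0,0,0],
    [0,0,0]
  ],
  "fingers": -1
}}

```text
t: 35.02
tcp_pos: [0.4828, -0.3774, 0.1611]
tool_rot: [-3.14, -0.002, 1.571]
contact_force: [-0.1, 0.0, -0.1]
opening: 0.0854
grasp_force: 0.0
```

```bash
python3 - <<'E'
from h import *
circ(.042,.055,.4839,-.3785); print(ctrl.get_obs()['tcp_pos'])
plan((.6385,-.1955,.16,90))
E
```

```text
circ n 2856 mean [ 484.13306 -378.01492] ellipse ((484.1474914550781, -378.91900634765625), (57.2556037902832, 57.69013214111328), 7.7993340492248535) z 0.04816386666601592
[ 0.48296663 -0.37752     0.16132831]
(0.6385, -0.1955, 0.16, 90) 0 dp [0.91, 0.777, 0.007] dr [-0.001, -0.001, -0.0] rows 3.8
```

{"api": "carry_out", "payload": {
  "dp": [
    [0.25,0.2,0.007],
    [0.5,0.43,0.007],
    [0.75,0.64,0.007],
    [0.91,0.777,0.007],
    [0.91,0.777,0.007],
    [0.91,0.777,0.007],
    [0.91,0.777,0.007],
    [0.91,0.777,0.007]
  ],
  "dr": [
    [0,0,0],
    [0,0,0],
    [0,0,0],
    [0,0,0],
    [0,0,0],
    [0,0,0],
    [0,0,0],
    [0,0,0]
  ]
}}

```text
t: 36.08
tcp_pos: [0.6382, -0.1972, 0.1615]
tool_rot: [3.141, 0.001, 1.569]
contact_force: [-0.1, -0.1, 0.9]
opening: 0.0851
grasp_force: 0.0
```

```bash
python3 - <<'E'
from h import *
e=np.array(circ(.036,.046,.6385,-.1955,.05))/1000; print(ctrl.get_obs()['tcp_pos'])
plan((e[0],e[1],.01,90))
E
```

```text
circ n 1556 mean [ 640.23914 -196.41995] ellipse ((640.1962280273438, -197.14389038085938), (43.26530075073242, 44.16717529296875), 10.486400604248047) z 0.04016179506676684
[ 0.63829256 -0.19709872  0.16156629]
(np.float64(0.6401962280273438), np.float64(-0.1971438903808594), 0.01, 90) 0 dp [0.0, 0.009, 0.758] dr [0.0, 0.001, -0.001] rows 2.4
```

{"api": "carry_out", "payload": {
  "dp": [
    [0,0.006,0.25],
    [0,0.006,0.5],
    [0,0.006,0.65],
    [0,0.006,0.72],
    [0,0.006,0.757],
    [0,0.006,0.757],
    [0,0.006,0.757]
  ],
  "dr": [
    [0,0,0],
    [0,0,0],
    [0,0,0],
    [0,0,0],
    [0,0,0],
    [0,0,0],
    [0,0,0]
  ]
}}

```text
t: 37.0
tcp_pos: [0.6412, -0.1965, 0.0114]
tool_rot: [3.138, 0.002, 1.571]
contact_force: [0.5, 0.1, 0.6]
opening: 0.0851
grasp_force: 0.0
```

{"api": "carry_out", "payload": {
  "dp": [
    [0,0,0],
    [0,0,0],
    [0,0,0],
    [0,0,0],
    [0,0,0],
    [0,0,0],
    [0,0,0]
  ],
  "dr": [
    [0,0,0],
    [0,0,0],
    [0,0,0],
    [0,0,0],
    [0,0,0],
    [0,0,0],
    [0,0,0]
  ],
  "fingers": 1,
  "newtons": 40
}}

```text
t: 37.88
tcp_pos: [0.6406, -0.1962, 0.0106]
tool_rot: [3.14, 0.001, 1.571]
contact_force: [-0.6, 0.0, 5.4]
opening: 0.0447
grasp_force: 40.5
```

```bash
python3 -c "
from h import *
p=ctrl.get_obs()['tcp_pos'];print(p)
plan((p[0],p[1],.17,90),(.4842,-.3784,.17,90))"
```

```text
[ 0.64055778 -0.19624685  0.01061597]
(np.float64(0.6405577846872532), np.float64(-0.1962468518154035), 0.17, 90) 0 dp [-0.001, 0.001, -0.797] dr [0.001, 0.001, -0.0] rows 2.6
(0.4842, -0.3784, 0.17, 90) 0 dp [-0.911, -0.782, -0.0] dr [0.0, 0.0, -0.0] rows 3.8
```

{"api": "carry_out", "payload": {
  "dp": [
    [0,0,-0.2],
    [0,0,-0.45],
    [0,0,-0.7],
    [0,0,-0.797],
    [0,0,-0.797],
    [0,0,-0.797]
  ],
  "dr": [
    [0,0,0],
    [0,0,0],
    [0,0,0],
    [0,0,0],
    [0,0,0],
    [0,0,0]
  ]
}}

```text
t: 38.62
tcp_pos: [0.639, -0.1956, 0.1674]
tool_rot: [-3.139, -0.001, 1.571]
contact_force: [0.1, 0.9, -0.9]
opening: 0.0445
grasp_force: 41.4
```

{"api": "carry_out", "payload": {
  "dp": [
    [-0.15,-0.12,0],
    [-0.35,-0.3,0],
    [-0.55,-0.47,0],
    [-0.75,-0.64,0],
    [-0.911,-0.782,0],
    [-0.911,-0.782,0],
    [-0.911,-0.782,0],
    [-0.911,-0.782,0]
  ],
  "dr": [
    [0,0,0],
    [0,0,0],
    [0,0,0],
    [0,0,0],
    [0,0,0],
    [0,0,0],
    [0,0,0],
    [0,0,0]
  ]
}}

```text
t: 39.62
tcp_pos: [0.4842, -0.3769, 0.1686]
tool_rot: [-3.142, -0.001, 1.572]
contact_force: [-0.6, 0.0, -0.5]
opening: 0.0448
grasp_force: 41.4
```

```bash
python3 -c "
from h import *
print(ctrl.get_obs()['tcp_pos'])
plan((.4842,-.3779,.068,90))"
```

```text
[ 0.4842207  -0.37694593  0.16864851]
(0.4842, -0.3779, 0.068, 90) 0 dp [-0.005, -0.0, 0.503] dr [-0.0, -0.0, 0.001] rows 1.6
```

{"api": "carry_out", "payload": {
  "dp": [
    [-0.003,0,0.15],
    [-0.003,0,0.3],
    [-0.003,0,0.42],
    [-0.003,0,0.48],
    [-0.003,0,0.503],
    [-0.003,0,0.503],
    [-0.003,0,0.503],
    [-0.003,0,0.503]
  ],
  "dr": [
    [0,0,0],
    [0,0,0],
    [0,0,0],
    [0,0,0],
    [0,0,0],
    [0,0,0],
    [0,0,0],
    [0,0,0]
  ]
}}

```text
t: 40.62
tcp_pos: [0.484, -0.3792, 0.0696]
tool_rot: [3.14, 0.002, 1.571]
contact_force: [0.2, 0.1, -0.6]
opening: 0.0445
grasp_force: 41.4
```

```bash
python3 - <<'E'
from h import *
print(ctrl.get_obs()['tcp_pos'])
c=cam('wrist'); save(c,'w11.png'); plan((.4842,-.3779,.059,90))
E
```

```text
[ 0.48404667 -0.37920877  0.06963974]
(0.4842, -0.3779, 0.059, 90) 0 dp [0.006, 0.001, 0.052] dr [0.001, 0.001, -0.0] rows 0.2
```

{"api": "carry_out", "payload": {
  "dp": [
    [0.006,0.001,0.02],
    [0.006,0.001,0.04],
    [0.006,0.001,0.05],
    [0.006,0.001,0.053],
    [0.006,0.001,0.053],
    [0.006,0.001,0.055],
    [0.006,0.001,0.055]
  ],
  "dr": [
    [0,0,0],
    [0,0,0],
    [0,0,0],
    [0,0,0],
    [0,0,0],
    [0,0,0],
    [0,0,0]
  ]
}}

```text
t: 41.55
tcp_pos: [0.4839, -0.3776, 0.0582]
tool_rot: [3.141, 0.001, 1.571]
contact_force: [-0.6, 0.5, 4.7]
opening: 0.0446
grasp_force: 41.9
```

Contact is made at the expected height, so I release and rise.

{"api": "carry_out", "payload": {
  "dp": [
    [0,0,0],
    [0,0,0],
    [0,0,0],
    [0,0,0],
    [0,0,0],
    [0,0,-0.15],
    [0,0,-0.4],
    [0,0,-0.7],
    [0,0,-0.75],
    [0,0,-0.75],
    [0,0,-0.75],
    [0,0,-0.75]
  ],
  "dr": [
    [0,0,0],
    [0,0,0],
    [0,0,0],
    [0,0,0],
    [0,0,0],
    [0,0,0],
    [0,0,0],
    [0,0,0],
    [0,0,0],
    [0,0,0],
    [0,0,0],
    [0,0,0]
  ],
  "fingers": -1
}}

```text
t: 43.05
tcp_pos: [0.4831, -0.3769, 0.2058]
tool_rot: [-3.14, -0.002, 1.571]
contact_force: [-0.4, 0.3, 0.3]
opening: 0.0852
grasp_force: 0.0
```

```bash
python3 - <<'E'
from h import *
circ(.08,.095,.484,-.378,.05); circ(.042,.055,.484,-.378,.05)
c=cam('top'); save(c,'top2.png',1.5)
d=cam('wrist'); save(d,'w12.png')
E
```

```text
circ n 1616 mean [ 484.12485 -377.6558 ] ellipse ((484.10308837890625, -378.62225341796875), (43.419403076171875, 44.131858825683594), 4.756374835968018) z 0.0879543812689018
circ n 536 mean [ 484.0225  -364.35724] ellipse ((484.02764892578125, -378.8672180175781), (57.270225524902344, 57.289791107177734), 142.23629760742188) z 0.04806959198368395
```

View pics/w12.png

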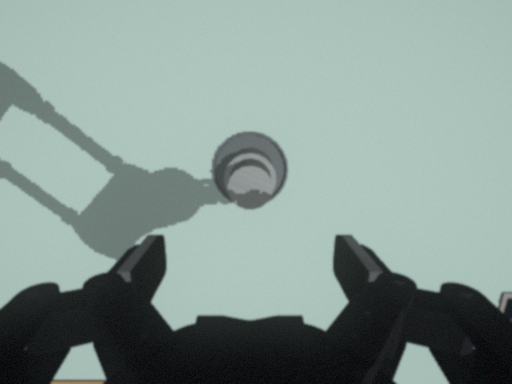

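The stack stands in the dish at (250,175). The cups are concentric within 0.3 mm and their tops read 88 and 48 mm, as they should. I'll hand in.

```bash
python3 -c "
from station import ctrl
print(ctrl.hand_in())"
```

```text
the job is handed in; nothing more can be done
None
```

I handed the job in after about 43 s of robot time: the bar, key and box lie flat in their trays, the two cups stand stacked and centred in the dish, and I never touched the dispenser or the cutters; no verdict came back.

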